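# Start a coach screw square with a socket driver

## Robot

A 7-joint arm with a two-finger parallel gripper is mounted at the origin on the work surface. World frame = base frame: x ahead of the robot, y to its left, z up, the work surface at z = 0. Lengths are in mm, angles in rad, forces in N, time in s.
With the tool pointing down it reaches from about 400 to 900 mm from the base axis. Payload 5.5 kg.
Tool frame: the origin (TCP) lies midway between the tips of the shut fingers; the grasp point (between the pads) lies 19 mm behind it (ctrl.grip_point_offset is the distance from the TCP to the grasp point, in mm); z points along the fingers, y is the line along which they close (so a half turn about z gives the same grasp; the last joint's range is limited). The gripper opens to 85 mm and grips with 20 to 120 N. Pads are 22 mm wide; open, the fingers measure 114 mm over their backs; the gripper's body (76 mm by 85 mm) begins 54 mm behind the grasp point. The pads swing forward as they close: fully open they stand 13 mm farther back than shut.
Start: joints at [-0.962, 0.501, -0.427, 1.55, 0.221, 1.138, -0.21], TCP at [220.28, 611.536, 231.31] pointing down, gripper open.
Joint ranges: [-2.88, 2.88], [-0.31, 2.03], [-1.54, 1.56], [0.2, 2.42], [-1.41, 4.55], [0.19, 2.02], [-2.57, 2.57]. Speed limits (rad/s): [2.57, 2.57, 3.14, 3.14, 3.14, 3.14, 3.14].

## Interface

Orientations are given as a rotation vector (axis times angle).
In Python, from plant import ctrl gives the robot as it stands. The module is installed in compiled form; this text tells all that it offers.
- The arm moves only by the tool jog_arm, never from a script. Its argument "plan" is text: rows parted by semicolons, each of 4 numbers parted by spaces: the shift along the tool's x, y, z in m, then the turn about the tool's z in rad. A call has 1 to 10 rows; each row is the pose to reach, as a shift and turn from the pose commanded when the call began, along the tool's axes at that moment; what a row does not reach only later rows make up. A row lasts 1/8 s, in which the tool goes at most 62.5 mm and 10.7 degrees, less where a joint would pass 70% of its speed; a pose out of reach is approached as far as the arm can. A call with a gripper value outside its range is refused whole. "claw" is the opening, from 0 (shut) to 1 (fully open), set as the call begins (left out, the last holds). The fingers move at their own pace and stop on an object; "force" is the grip in N (left out, the last holds). Time passes only in rows, so rows that repeat a pose let the fingers close. It gives the time, the measured TCP pose, the force, the opening and the grip force at its end, in the units of the state.
- ctrl.read_state(): the state, without advancing time (a new reading comes with each control period).
- ctrl.get_image(name): name is "side" or "top" or "wrist"; returns (picture, depth): 480x640x3 uint8, blue, green, red; 480x640 float32, mm along the optical axis (not along the pixel's ray), 0 where there is no reading.
- ctrl.camera_params(name): a dict with "fx", "fy", "cx", "cy" (pixels), "k1" (the pictures are not rectified: a ray, as slopes to the right and down, at radius r is drawn at 1 + k1 r^2 times it, then the intrinsics apply), "xyz" and "orientation" of the camera in the world. Camera axes: x right, y down, z forward; pixel columns grow to the right and rows downward; lengths in mm; the calibration is good to about 2 mm. A picture is of the moment at which its call begins: read the wrist's pose just before it. camera_params takes no time and is no camera call; for the wrist camera it gives the pose at the moment of the call.
- ctrl.hand_in(): hands the job in; it is judged then, once.
The state is a dict: "time": time; "joints": joint angles; "qvel": joint speeds; "joint_torque": joint torques, N m; "tcp_pos": TCP position; "tcp_rot": TCP orientation; "wrist_force": force on the tool from outside, world axes, zero at the start; "moment": the same for the moment, N m; "gripper_width": opening from 0.0 (shut) to 1.0 (fully open); "gripper_force": force on a finger pad.
Only numpy, scipy, OpenCV 4.12 (cv2) and the standard library are available. Lean on these libraries where they do the work, as an engineer would, in place of code of your own. Each camera call takes 0.05 s, during which the arm holds its last target. There are 200 camera calls.

## Task

Take the orange socket driver out of its stand and seat it squarely and fully home over the hexagon head of the coach screw in the steel bracket. Keeping it upright on the axis of the pilot hole and firmly but not heavily pressed down (about 10 N), turn the screw clockwise about a sixth of a turn (60 degrees) so that it starts straight. Then put the driver back upright in the hole of the stand that it came from and let go; leave everything else alone.

Things in the scene. Friction and masses are not known exactly. Their poses are not given: they have to be found in the camera images.
- driver: Orange-handled socket driver, 120 mm long, about 0.25 kg, loose, upright in one of the stand's holes. Origin: centre of the open mouth at its lower end; z runs up to the handle end. z 0-30 mm steel socket, at most 41 mm across; z 28-54 mm shaft 12 mm thick; z 54-120 mm square handle 26 x 26 mm, its flats facing the driver's x and y.
- grip (a point): Point on the driver's axis in its handle, 95 mm above its origin, where to grip it; axes as the driver's.
- socket_seat: The solid ceiling inside the driver's socket (part of the driver): origin at its middle, 20 mm above the driver's origin; axes as the driver's. It rests on the top of the head when fully seated. Below it a straight hexagon 19.2 mm across flats, 9 mm deep, then a bell mouth widening to 30 mm over the lowest 11 mm. Two flats face the driver's x and -x, the others every 60 degrees.
- blade_driver: Blue-handled driver, same handle and height, without a socket, standing in the other hole of the stand. A bystander.
- stand: Blue fixed driver stand, 80 x 180 x 40 mm, origin at the centre of its underside, z up; two round holes side by side, 90 mm apart along its y, each 42 mm in diameter with a small chamfer, and 32 mm deep.
- left_hole (a point): Centre of the floor of the stand's hole at the stand's +y end, 32 mm below the stand's top. A driver in it has its origin here.
- right_hole (a point): Same for the hole at the stand's -y end.
- plinth: Fixed timber block 95 x 300 x 45 mm (x, y, z), origin at the centre of its underside, z up. A 4 mm steel bracket plate 70 x 110 mm on it carries the coach screw at block x = 0, y = +50 mm: hexagon head 18 mm across flats, 8 mm high, on a 10 mm shank. At the start two flats of the head face the block's x and -x, the others every 60 degrees.
- pilot (a point): Mouth of the pilot hole, on the bracket's top face; z is the hole's axis (vertical), x and y are the block's. The screw was only set in by hand: its head's top is 32 to 44 mm above here, and it leans up to 5 degrees any way (head up to 4 mm off axis) until a seated driver pushes it straight (about 1 N). The leaning head may catch in the bell mouth, 4 to 14 mm short of home, until the pressed driver is wiggled.
- screw (a joint): Turn of the coach screw, rad: 0 at the start, grows clockwise seen from above. It resists stiffly (about 0.07 N m) and sinks 0.8 mm per rad. The socket has about 7 degrees of play either way on the head. Pressed along its axis the screw is rigid: press by force (about 10 N), not by height.
- paint_tin: Tin 100 mm across, 120 mm high, bystander; origin at its underside.
- glue_jar: Jar 66 mm across, 90 mm high, bystander; origin at its underside.
- hammer: Hammer lying on the table, bystander.
- wrench: Wrench lying on the table, bystander.
- screw_carton: Cardboard carton 70 x 100 x 45 mm, bystander; origin at its underside.
- offcut: Timber offcut 70 x 45 x 30 mm, bystander; origin at its underside.
Mind the look-alikes: they are no part of the job. What is shaped like the driver but green or pink is not meant.

How it is judged:
By the outcome, as a careful person would: the job done as asked, in the order asked, and still so for the second after the job is handed in, with the robot touching nothing.
It also fails if it takes over 72 s, if anything falls off the work surface, if the arm or the gripper's body presses on something with over 40 N, if the wrist force passes 120 N, or if a joint passes its speed limit or range.

## Working session

There is one attempt and no reset: what is moved stays moved. The work goes in short steps, Python scripts to look and compute and a tool call to move; the robot and the scene stay as the last step left them, time stands still between calls to the robot, and variables do not carry over. Pictures are saved under pics/ and viewed, at most 10 in all, crops included, and the job is handed in when it is done.

Besides the shell and the picture viewer there is one more tool, called after "Call:" as name(argument=value, ...), one argument or row to a line, values as JSON. jog_arm: Moves the arm, as the interface text tells. Its arguments: {"type":"object","properties":{"plan":{"type":"string"},"claw":{"type":"number"},"force":{"type":"number"}},"required":["plan"]}

```bash
mkdir -p pics; cat > h.py <<'E'
import numpy as np, cv2
from scipy.spatial.transform import Rotation as R
from plant import ctrl
def cam(n):
    p=ctrl.camera_params(n); o=np.array(p["orientation"],float)
    Rm=R.from_rotvec(o).as_matrix() if o.size==3 else o.reshape(3,3)
    return p,Rm,np.array(p["xyz"],float)
def slopes(p,uv):
    uv=np.atleast_2d(np.array(uv,float)); d=np.c_[(uv[:,0]-p["cx"])/p["fx"],(uv[:,1]-p["cy"])/p["fy"]]
    s=d.copy()
    for _ in range(20): s=d/(1+p["k1"]*(s**2).sum(1,keepdims=True))
    return s
def rays(c,uv):
    p,Rm,x=c; s=slopes(p,uv); return x,np.c_[s,np.ones(len(s))]@Rm.T
def onz(c,uv,z):
    x,d=rays(c,uv); return x+d*((z-x[2])/d[:,2])[:,None]
def bydepth(c,uv,dep):
    x,d=rays(c,uv); return x+d*np.atleast_1d(dep)[:,None]
def proj(c,P):
    p,Rm,x=c; q=(np.atleast_2d(P)-x)@Rm; s=q[:,:2]/q[:,2:]; s=s*(1+p["k1"]*(s**2).sum(1,keepdims=True))
    return s*[p["fx"],p["fy"]]+[p["cx"],p["cy"]]
def cloud(c,dep):
    v,u=np.mgrid[0:480,0:640]; P=bydepth(c,np.c_[u.ravel(),v.ravel()],dep.ravel()).reshape(480,640,3); P[dep<=0]=np.nan; return P
E
python3 - <<'E'
from h import *
s=ctrl.read_state(); print(s)
for n in("top","side"):
    c=cam(n); im,d=ctrl.get_image(n); print(c); cv2.imwrite(f"pics/{n}0.png",im); np.save(f"{n}0.npy",d)
print(cam("wrist"))
E
```

```text
{'time': 0.0, 'joints': array([-0.96181053,  0.50186356, -0.42676419,  1.55146637,  0.22078833,
        1.13830436, -0.21026624]), 'qvel': array([-0.00034991,  0.00027516, -0.00086422, -0.00103259, -0.00040733,
       -0.00060342,  0.0004109 ]), 'joint_torque': array([-5.13452305e-04, -5.69503391e+01, -5.81680164e+00, -2.80952597e+01,
        1.04591841e-02,  1.17409072e-02, -2.83559024e-05]), 'tcp_pos': array([220.1223611 , 610.84128146, 230.24030594]), 'tcp_rot': array([-5.40289018e-01, -3.09437072e+00,  3.05833365e-03]), 'wrist_force': array([-0.30734417, -0.01519896,  0.5933385 ]), 'moment': array([-0.01819552,  0.04116638,  0.01423132]), 'gripper_force': 0.0, 'gripper_width': 1.0006764606894643}
({'fx': 541.4059868488451, 'fy': 541.4059868488451, 'cx': 319.72625033621654, 'cy': 240.3125505384764, 'k1': 0.009490348993181472, 'xyz': array([ 451.08361001,  -18.95425255, 1241.37915562]), 'orientation': array([-2.1989881 ,  2.16129973, -0.09650519])}, array([[ 0.01708281, -0.99629192,  0.08432425],
       [-0.99984253, -0.01742714, -0.00334895],
       [ 0.00480607, -0.08425376, -0.9
[... 271 characters left out ...]
': array([-1.99623255,  0.73497653, -0.43041147])}, array([[ 0.75908786, -0.32350854,  0.56491402],
       [-0.65096281, -0.38487699,  0.6543066 ],
       [ 0.00574863, -0.86441421, -0.50274748]]), array([-150.81987333, -850.18572371,  707.97876708]))
({'fx': 346.05867119584167, 'fy': 346.05867119584167, 'cx': 318.60214015235334, 'cy': 239.7995341895583, 'k1': 0.020833525763553382, 'xyz': array([156.63256888, 633.54611328, 372.09215657]), 'orientation': array([2.38195418, 1.6756271 , 0.22265646])}, array([[ 0.33826883,  0.90765373,  0.24847316],
       [ 0.9410453 , -0.32547199, -0.09220482],
       [-0.002819  ,  0.26501452, -0.9642403 ]]), array([156.63256888, 633.54611328, 372.09215657]))
```

View pics/top0.png

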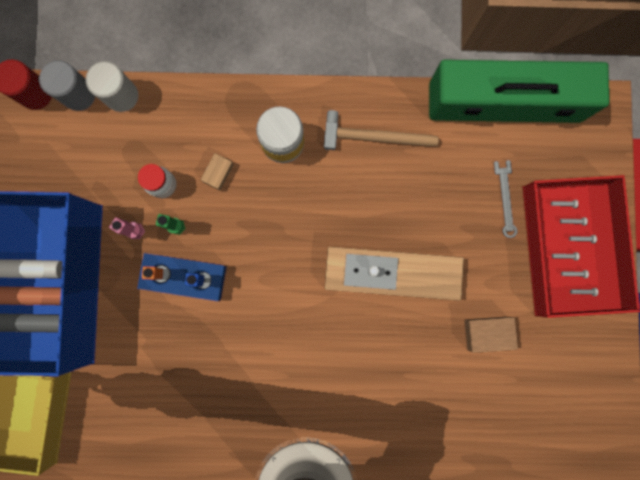

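View pics/side0.png

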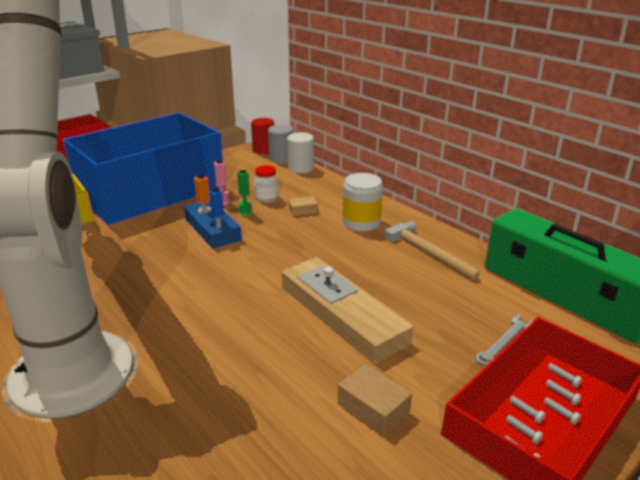

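Candidates for the driver: orange in the stand at top (153,272) / side (203,190); blue one in the stand at (198,278); pink (126,228) and green (170,223) look-alikes outside the stand; a brownish bar in the blue bin at (30,295). I choose the orange one in the stand, at its +y end if the stand's y points left.

```bash
python3 - <<'E'
from h import *
ims={}
for n in("top","side"):
    c=cam(n); im=cv2.imread(f"pics/{n}0.png"); d=np.load(f"{n}0.npy"); P=cloud(c,d); hsv=cv2.cvtColor(im,cv2.COLOR_BGR2HSV)
    print(n,"tcp px",proj(c,[[220,611,230]]))
    win=(slice(240,310),slice(125,235)) if n=="top" else (slice(165,250),slice(175,250))
    for nm,lo,hi in(("orange",(5,170,90),(14,255,255)),("blue",(100,120,40),(130,255,255))):
        m=cv2.inRange(hsv,lo,hi)[win]>0; Q=P[win][m]; Q=Q[np.isfinite(Q[:,0])]
        for a,b in((20,36),(36,46),(60,115),(118,140)):
            q=Q[(Q[:,2]>a)&(Q[:,2]<b)]
            if len(q)>5:
                r=cv2.minAreaRect(q[:,:2].astype(np.float32)); print(nm,a,b,len(q),q.mean(0).round(1),np.median(q[:,2]).round(1),[np.round(x,1) for x in r])
    # plinth
    win=(slice(235,310),slice(315,480)) if n=="top" else (slice(250,370),slice(270,420))
    Q=P[win].reshape(-1,3);Q=Q[np.isfinite(Q[:,0])]
    for a,b in((38,60),(65,110)):
        q=Q[(Q[:,2]>a)&(Q[:,2]<b)]
        if len(q)>3:
            r=cv2.minAreaRect(q[:,:2].astype(np.float32)); print("plinth",a,b,len(q),q.mean(0).round(1),np.median(q[:,2]).round(1),[np.round(x,1) for x in r])
im=cv2.imread("pics/top0.png"); a=cv2.resize(im[200:310,105:240],None,fx=3,fy=3,interpolation=2); b=cv2.resize(im[240:305,320:470],None,fx=2.7,fy=2.7,interpolation=2)
h=np.zeros((a.shape[0]+b.shape[0],405,3),np.uint8);h[:a.shape[0]]=a;h[a.shape[0]:]=b[:,:405]; s0=h
w,dw=ctrl.get_image("wrist"); cv2.imwrite("pics/w0.png",w)
w2=cv2.resize(w,(390,292)); o=np.zeros((h.shape[0],800,3),np.uint8); o[:,:405]=h; o[:292,405:795]=w2; cv2.imwrite("pics/comp.png",o)
E
```

```text
top tcp px [[-32.60980562 408.27672297]]
orange 60 115 7 [472.6 316.  109. ] 112.1 [array([472.6, 315.9]), array([16.7,  1. ]), np.float64(3.3)]
orange 118 140 38 [472.7 317.1 126.8] 127.5 [array([472.2, 317.8]), array([20.5,  6.9]), np.float64(1.0)]
blue 20 36 103 [463.1 245.1  31. ] 34.2 [array([468. , 282.5]), array([178.9,  72.5]), np.float64(81.1)]
blue 36 46 1811 [466.4 276.3  40.6] 40.6 [array([467.3, 283.2]), array([179.2,  75.3]), np.float64(82.2)]
blue 60 115 43 [459.1 226.9  96.4] 96.1 [array([459.6, 227.2]), array([ 3.1, 25. ]), np.float64(89.8)]
blue 118 140 114 [459.9 237.5 128. ] 128.2 [array([460.2, 239.1]), array([26.5, 25.5]), np.float64(83.8)]
plinth 38 60 5731 [ 481.9 -187.6   46.9] 46.7 [array([ 482.4, -187.5]), array([300.2,  95.2]), np.float64(86.4)]
plinth 65 110 81 [ 486.  -137.6   81.4] 82.3 [array([ 486.1, -138.3]), array([19.9, 20.5]), np.float64(61.0)]
side tcp px [[ 52.36436275 130.91258916]]
orange 60 115 162 [467.1 319.8  89.4] 89.1 [array([464.8, 322. ]), array([20.6, 33.5]), np.float64(40.1)]
orange 118 140 32 [470.2 321.3 123. ] 123.3 [array([466.8, 323.5]), array([17.4, 29.3]), np.float64(45.7)]
blue 20 36 621 [462.1 299.9  29.7] 30.4 [array([483.7, 349.7]), array([333.3, 118.9]), np.float64(69.9)]
blue 36 46 533 [463.  293.7  38.5] 38.0 [array([483.4, 349. ]), array([325.7, 117.6]), np.float64(69.4)]
blue 60 115 687 [500.4 394.7  81.5] 79.8 [array([481. , 371.7]), array([298.9, 109.4]), np.float64(64.0)]
blue 118 140 59 [455.3 232.7 123.4] 123.6 [array([457.5, 236.4]), array([27.9, 24.1]), np.float64(73.1)]
plinth 38 60 4562 [ 473.8 -208.9   44.5] 44.1 [array([ 474.6, -211.5]), array([360. , 147.8]), np.float64(75.7)]
plinth 65 110 94 [ 483.2 -140.4   78.3] 79.8 [array([ 485.7, -138.4]), array([24.1, 18.8]), np.float64(34.3)]
```

View pics/comp.png

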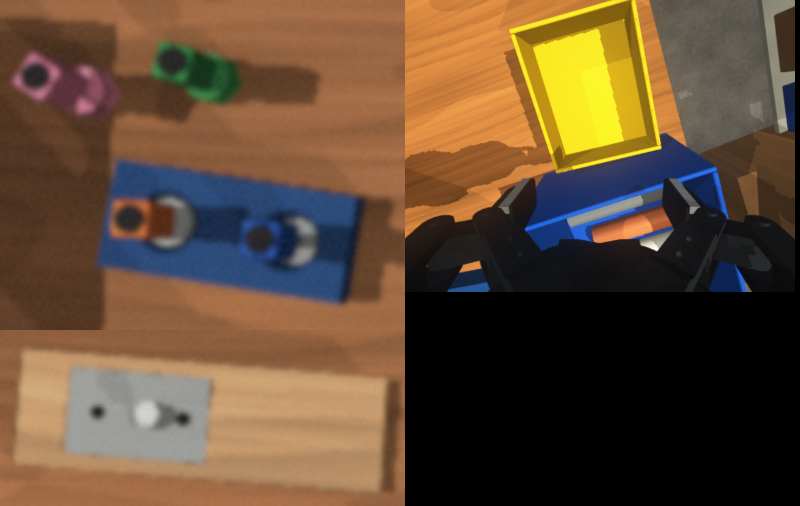

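```bash
cat >> h.py <<'E'
def pose():
    s=ctrl.read_state(); Rm=R.from_rotvec(s["tcp_rot"]).as_matrix(); return s,Rm,np.array(s["tcp_pos"])
def yaw(Rm): return np.degrees(np.arctan2(Rm[1,0],Rm[0,0]))
def go(x,y,z,yw=None):
    "shift in the tool's axes (m) and turn (rad) from the measured pose to the target; yw is tool x's heading in deg"
    s,Rm,t=pose(); d=Rm.T@(np.array([x,y,z])-t)/1000; w=0 if yw is None else -np.radians((yw-yaw(Rm)+180)%360-180)
    print("yaw",yaw(Rm).round(2),"tcp",t.round(1),"SHIFT",d.round(4),"turn",round(w,4))
E
python3 - <<'E'
from h import *
print(ctrl.grip_point_offset); s,Rm,t=pose(); print(Rm.round(4)); go(473,328,235,90)
E
```

```text
18.700000000000003
[[-9.408e-01  3.389e-01 -6.000e-04]
 [ 3.389e-01  9.408e-01 -1.300e-03]
 [ 1.000e-04 -1.400e-03 -1.000e+00]]
yaw 160.19 tcp [220.1 611.1 230.5] SHIFT [-0.3338 -0.1806 -0.0043] turn 1.2251
```

Call:
jog_arm(
  plan="-0.04 -0.02 -0.004 0.15; -0.09 -0.05 -0.004 0.33; -0.14 -0.075 -0.004 0.51; -0.19 -0.10 -0.004 0.69; -0.24 -0.13 -0.004 0.87; -0.29 -0.157 -0.004 1.05; -0.334 -0.181 -0.004 1.225; -0.334 -0.181 -0.004 1.225; -0.334 -0.181 -0.004 1.225",
  claw=0.8,
)

```text
time: 1.27
tcp_pos: [472.6, 328.4, 235.0]
tcp_rot: [-2.22, -2.222, 0.001]
wrist_force: [-0.5, 0.1, -0.9]
gripper_width: 0.798
gripper_force: 0.0
```

```bash
python3 - <<'E'
from h import *
s,Rm,t=pose(); print(t,yaw(Rm),s["qvel"].round(3))
c=cam("wrist"); im,d=ctrl.get_image("wrist"); np.save("w1.npy",d); print(c[2],proj(c,[[473,328,128]]))
cv2.imwrite("pics/w1.png",im)
hsv=cv2.cvtColor(im,cv2.COLOR_BGR2HSV); m=cv2.inRange(hsv,(4,150,60),(16,255,255))
P=cloud(c,d); z=P[...,2]; mm=((m>0)&(z>112)&(z<140)).astype(np.uint8); n,l,st,ce=cv2.connectedComponentsWithStats(mm); print(st[1:][st[1:,4]>50])
k=1+np.argmax(st[1:,4]); v,u=np.nonzero(l==k); Q=P[v,u]; print(np.median(Q[:,2]))
ct,_=cv2.findContours((l==k).astype(np.uint8),cv2.RETR_EXTERNAL,cv2.CHAIN_APPROX_NONE); uv=np.vstack(ct)[:,0,:]
X=onz(c,uv,128)[:,:2].astype(np.float32); print(cv2.minAreaRect(X))
E
```

```text
[472.60840131 328.41998186 235.03726228] 90.05537345249823 [-0.022 -0.    -0.027  0.001 -0.002 -0.001 -0.001]
[471.97742121 394.96584392 376.78582354] [[320.02431672 237.87653171]]
[[303 215  35  38 684]]
126.42095642839716
((472.8992004394531, 331.2380676269531), (27.980073928833008, 24.90163803100586), 87.10733795166016)
```

View pics/w1.png

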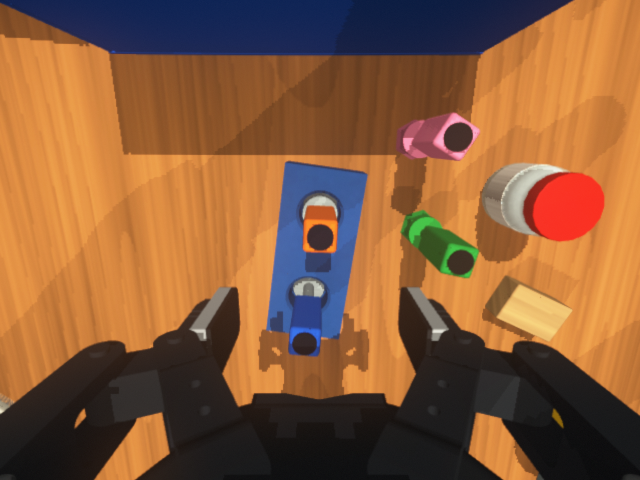

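```bash
python3 - <<'E'
from h import *
im=cv2.imread("pics/w1.png"); c=cam("wrist")
cv2.imwrite("pics/w1c.png",cv2.resize(im[180:270,280:370],None,fx=6.5,fy=6.5,interpolation=2))
hsv=cv2.cvtColor(im,cv2.COLOR_BGR2HSV)
dk=(im.max(2)<70).astype(np.uint8); n,l,st,ce=cv2.connectedComponentsWithStats(dk[215:260,300:340]); print(st[1:],ce[1:])
for i in range(1,n):
    if st[i,4]>100: print(onz(c,[ce[i]+[300,215]],128))
m=cv2.inRange(hsv,(4,150,60),(16,255,255))
h=hsv[215:256,300:340]; print(h[[3,6,10,14,20,26,32,36,39],19])
# left/right edges of the top face rows 222-250
for v in range(218,254,3):
    u=np.nonzero(m[v,295:345]|dk[v,295:345])[0]; print(v,u.min()+295,u.max()+295,im[v,u.min()+298])
E
```

```text
[[ 39   0   1   2   2]
 [  8  11  24  23 459]] [[39.          0.5       ]
 [19.70152505 22.01089325]]
[[472.18580732 329.50220281 128.        ]]
[[  9 206 193]
 [ 14 211 250]
 [  1  90  71]
 [174  62  58]
 [174  64  60]
 [174  60  60]
 [173  57  58]
 [  9 202 212]
 [114 118 104]]
218 305 336 [ 36  89 201]
221 304 337 [ 43 142 250]
224 304 337 [ 44 144 250]
227 304 337 [ 44 144 251]
230 304 336 [ 43 137 249]
233 304 336 [ 45  92 192]
236 303 336 [ 44 111 228]
239 303 336 [ 45 113 230]
242 303 336 [ 44 134 248]
245 303 335 [ 45 156 251]
248 303 335 [ 44 156 250]
251 306 334 [ 54 107 217]
```

View pics/w1c.png

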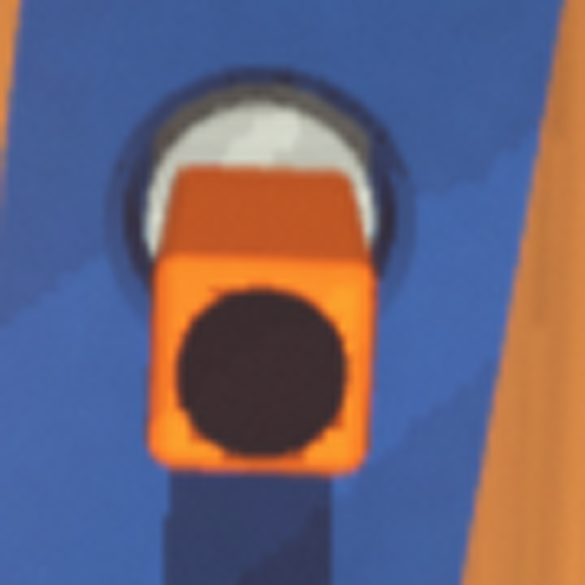

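Orange driver in the stand confirmed: end disc at (320,237), handle turned about -3 deg, socket round outside.

Call:
jog_arm(
  plan="0 0 0.03 0.052; 0 0 0.08 0.052; 0 0 0.12 0.052; 0 0 0.145 0.052; 0 0 0.154 0.052; 0 0 0.154 0.052; 0 0 0.154 0.052",
)

```text
time: 2.2
tcp_pos: [473.8, 329.1, 82.6]
tcp_rot: [2.278, 2.164, 0.004]
wrist_force: [-0.4, -0.3, 0.1]
gripper_width: 0.797
gripper_force: 0.0
```

Call:
jog_arm(
  plan="0 0 0 0; 0 0 0 0; 0 0 0 0; 0 0 0 0; 0 0 0 0; 0 0 0 0",
  claw=0,
  force=70,
)

```text
time: 2.95
tcp_pos: [473.6, 328.3, 82.0]
tcp_rot: [2.279, 2.163, 0.001]
wrist_force: [-1.1, -0.3, 6.2]
gripper_width: 0.297
gripper_force: 68.3
```

```bash
python3 - <<'E'
from h import *
s,Rm,t=pose(); print(t,yaw(Rm),s["wrist_force"],s["moment"],s["gripper_width"],s["gripper_force"],s["time"])
E
```

```text
[473.57160521 328.29010244  82.01788022] 87.0135665452994 [-1.09600832 -0.25972826  6.20626665] [-0.19611762  0.23603275 -0.00212027] 0.2972851976844334 68.26571345329285 2.95
```

Call:
jog_arm(
  plan="0 0 -0.005 0; 0 0 -0.015 0; 0 0 -0.03 0; 0 0 -0.055 0; 0 0 -0.09 0; 0 0 -0.125 0; 0 0 -0.145 0; 0 0 -0.15 0; 0 0 -0.15 0; 0 0 -0.15 0",
)

```text
time: 4.2
tcp_pos: [472.4, 327.5, 230.1]
tcp_rot: [-2.278, -2.163, 0.004]
wrist_force: [-0.4, -0.5, -2.3]
gripper_width: 0.298
gripper_force: 69.0
```

```bash
python3 - <<'E'
from h import *
s,Rm,t=pose(); print(s["wrist_force"],s["moment"],s["gripper_width"]);go(485.5,-137.6,232,86.4)
c=cam("top"); im,d=ctrl.get_image("top"); P=cloud(c,d)
q=P[235:310,315:480].reshape(-1,3); 
for a,b in ((42,60),(45,60)):
    Q=q[(q[:,2]>a)&(q[:,2]<b)]; print(cv2.minAreaRect(Q[:,:2].astype(np.float32)))
# colour contour of plinth sides on z=45
hsv=cv2.cvtColor(im,cv2.COLOR_BGR2HSV); g=((hsv[...,1]<60)&(hsv[...,2]>90)).astype(np.uint8); g[:235]=0;g[310:]=0;g[:,:330]=0;g[:,420:]=0
g=cv2.morphologyEx(g,cv2.MORPH_CLOSE,np.ones((9,9)));ct,_=cv2.findContours(g,0,1);k=max(ct,key=cv2.contourArea)
print("plate",cv2.minAreaRect(onz(c,k[:,0],49)[:,:2].astype(np.float32)))
H=P[235:310,315:480].reshape(-1,3);H=H[(H[:,2]>72)&(H[:,2]<110)];print("head",H.mean(0),np.percentile(H[:,2],[50,80,95]),cv2.minEnclosingCircle(H[:,:2].astype(np.float32)))
E
```

```text
[-0.38917845 -0.51501532 -2.2790592 ] [-0.03854061  0.01395565  0.01089125] 0.29792153246040454
yaw 87.02 tcp [472.4 327.5 230.1] SHIFT [-0.4638  0.0372 -0.0013] turn 0.0109
((482.250244140625, -187.3670654296875), (299.84173583984375, 94.94429016113281), 86.40851593017578)
((482.1141357421875, -187.13906860351562), (299.41241455078125, 94.7430648803711), 86.44087982177734)
plate ((485.71636962890625, -135.9447021484375), (114.11316680908203, 69.93844604492188), 86.23858642578125)
head [ 486.03260032 -137.45408563   81.92576876] [82.8982237  85.21395191 87.52501128] ((485.86871337890625, -137.92620849609375), 10.743683815002441)
```

Call:
jog_arm(
  plan="-0.025 0.002 0 0.002; -0.08 0.006 0 0.004; -0.14 0.011 0 0.006; -0.2 0.016 0 0.008; -0.26 0.021 0 0.01; -0.32 0.026 0 0.011; -0.38 0.03 0 0.011; -0.43 0.0345 0 0.011; -0.4636 0.037 0 0.011; -0.4636 0.037 0 0.011",
)

```text
time: 5.5
tcp_pos: [485.1, -140.5, 230.6]
tcp_rot: [2.297, 2.143, -0.003]
wrist_force: [0.3, 0.5, -2.3]
gripper_width: 0.297
gripper_force: 68.9
```

Call:
jog_arm(
  plan="0 0 0.02 0; 0 0 0.045 0; 0 0 0.055 0; 0 0 0.055 0; 0 0 0.055 0",
)

```text
time: 6.12
tcp_pos: [486.7, -136.7, 177.0]
tcp_rot: [2.289, 2.15, 0.001]
wrist_force: [0.7, -0.8, -2.0]
gripper_width: 0.294
gripper_force: 68.9
```

```bash
python3 - <<'E'
from h import *
s,Rm,t=pose(); print(s["wrist_force"],s["moment"],s["joints"]);go(485.3,-137.4,160,86.4)
im,d=ctrl.get_image("side"); c=cam("side"); p=proj(c,[[485.3,-137.4,90]])[0]; print(p)
u,v=p.astype(int); a=cv2.resize(im[v-75:v+75,u-75:u+75],(400,400),interpolation=2)
t2,_=ctrl.get_image("wrist"); cv2.imwrite("pics/s2.png",np.hstack([a,cv2.resize(t2,(400,300))[[*range(300)]+[0]*100]]))
E
```

```text
[ 0.69863683 -0.81528037 -2.01066196] [-0.00461869  0.04588824  0.01415489] [ 0.04462991  0.28028842  0.205788    1.98014769 -0.07318664  0.88695141
  0.22627309]
yaw 86.42 tcp [ 486.7 -136.7  177. ] SHIFT [-0.0008 -0.0014  0.017 ] turn 0.0003
[327.4948736 265.0419265]
```

View pics/s2.png

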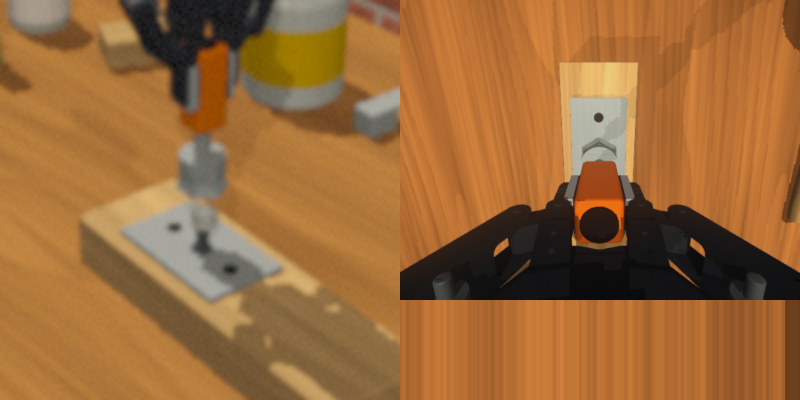

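Call:
jog_arm(
  plan="-0.0006 -0.001 0.006 0; -0.0006 -0.001 0.012 0; -0.0006 -0.001 0.016 0; -0.0006 -0.001 0.018 0; -0.0006 -0.001 0.02 0; -0.0006 -0.001 0.02 0",
)

```text
time: 6.98
tcp_pos: [484.9, -137.4, 156.2]
tcp_rot: [-2.29, -2.15, 0.0]
wrist_force: [0.8, -0.1, -2.8]
gripper_width: 0.301
gripper_force: 68.9
```

Call:
jog_arm(
  plan="0 0 0.002 0; 0 0 0.004 0; 0 0 0.006 0; 0 0 0.006 0",
)

```text
time: 7.48
tcp_pos: [484.9, -137.4, 150.1]
tcp_rot: [-2.29, -2.15, 0.0]
wrist_force: [-0.8, 0.4, -1.6]
gripper_width: 0.297
gripper_force: 68.9
```

```bash
python3 - <<'E'
from h import *
s,Rm,t=pose(); print(s["wrist_force"],s["moment"]);go(485.3,-137.4,140,86.4)
E
```

```text
[-0.78348399  0.35817798 -1.64771904] [-0.01814127  0.00087445  0.02792796]
yaw 86.39 tcp [ 484.9 -137.4  150.1] SHIFT [0.     0.0004 0.0101] turn -0.0002
```

Call:
jog_arm(
  plan="0 0.0003 0.002 0; 0 0.0003 0.004 0; 0 0.0003 0.004 0",
)

```text
time: 7.85
tcp_pos: [485.9, -137.9, 146.5]
tcp_rot: [2.29, 2.149, 0.001]
wrist_force: [0.9, -1.5, -0.9]
gripper_width: 0.299
gripper_force: 69.2
```

Call:
jog_arm(
  plan="0 0 0.0015 0; 0 0 0.003 0; 0 0 0.003 0",
)

```text
time: 8.22
tcp_pos: [485.3, -137.3, 143.1]
tcp_rot: [-2.29, -2.15, -0.0]
wrist_force: [1.3, -1.0, -1.1]
gripper_width: 0.296
gripper_force: 69.1
```

Call:
jog_arm(
  plan="0 0 0.001 0; 0 0 0.002 0; 0 0 0.002 0",
)

```text
time: 8.6
tcp_pos: [485.1, -137.3, 141.0]
tcp_rot: [-2.29, -2.15, 0.0]
wrist_force: [1.6, -1.0, -2.3]
gripper_width: 0.292
gripper_force: 69.1
```

Call:
jog_arm(
  plan="0 0 0.001 0; 0 0 0.002 0; 0 0 0.002 0",
)

```text
time: 8.98
tcp_pos: [485.1, -137.4, 139.1]
tcp_rot: [-2.29, -2.15, 0.0]
wrist_force: [1.9, -0.6, -1.8]
gripper_width: 0.298
gripper_force: 69.1
```

Call:
jog_arm(
  plan="0 0 0.001 0; 0 0 0.002 0; 0 0 0.002 0",
)

```text
time: 9.35
tcp_pos: [485.2, -137.4, 137.2]
tcp_rot: [-2.29, -2.15, 0.0]
wrist_force: [0.8, -0.9, -1.4]
gripper_width: 0.295
gripper_force: 69.1
```

Call:
jog_arm(
  plan="0 0 0.001 0; 0 0 0.001 0; 0 0 0.001 0",
)

```text
time: 9.72
tcp_pos: [485.6, -137.5, 136.8]
tcp_rot: [2.29, 2.15, 0.001]
wrist_force: [-0.7, 0.2, 5.1]
gripper_width: 0.297
gripper_force: 69.9
```

Call:
jog_arm(
  plan="0 0 0.0003 0; 0.001 0 0.0003 0.03; 0 0.001 0.0003 0; -0.001 0 0.0003 -0.03; 0 -0.001 0.0003 0; 0 0 0.0003 0; 0 0 0.0003 0; 0 0 0.0003 0",
)

```text
time: 10.72
tcp_pos: [485.8, -137.6, 136.7]
tcp_rot: [2.29, 2.15, 0.001]
wrist_force: [-0.4, -1.1, 6.8]
gripper_width: 0.293
gripper_force: 70.2
```

```bash
python3 - <<'E'
from h import *
s,Rm,t=pose(); print(s["wrist_force"],s["moment"]);go(485.3,-137.4,137,86.4)
E
```

```text
[-0.44599575 -1.14014881  6.78024455] [-0.19124599  0.2465644  -0.02816914]
yaw 86.39 tcp [ 485.8 -137.6  136.7] SHIFT [ 0.0001 -0.0006 -0.0003] turn -0.0002
```

Call:
jog_arm(
  plan="0 0 0.0001 0.02; 0 0 0.0001 0.04; 0 0 0.0001 0.06; 0 0 0.0001 0.06",
)

```text
time: 11.22
tcp_pos: [486.0, -137.5, 136.7]
tcp_rot: [2.353, 2.08, 0.002]
wrist_force: [-0.8, -0.3, 5.8]
gripper_width: 0.297
gripper_force: 70.2
```

```bash
cat >m.py <<'E'
from h import *
s,Rm,t=pose(); print(s["time"],"yaw",yaw(Rm).round(2),t.round(1),"F",s["wrist_force"].round(1),"M",s["moment"].round(3),s["gripper_width"].round(3))
E
python3 m.py
```

```text
Traceback (most recent call last):
  File "m.py", line 2, in <module>
    s,Rm,t=pose(); print(s["time"],"yaw",yaw(Rm).round(2),t.round(1),"F",s["wrist_force"].round(1),"M",s["moment"].round(3),s["gripper_width"].round(3))
                                                                                                                            ^^^^^^^^^^^^^^^^^^^^^^^^
AttributeError: 'float' object has no attribute 'round'
```

Call:
jog_arm(
  plan="0 0 0.0001 0.02; 0 0 0.0001 0.04; 0 0 0.0001 0.06; 0 0 0.0001 0.06",
)

```text
time: 11.72
tcp_pos: [486.1, -137.8, 136.6]
tcp_rot: [2.414, 2.008, 0.002]
wrist_force: [-0.4, -1.5, 7.7]
gripper_width: 0.298
gripper_force: 70.3
```

```bash
python3 m.py
```

```text
Traceback (most recent call last):
  File "m.py", line 2, in <module>
    s,Rm,t=pose(); print(s["time"],"yaw",yaw(Rm).round(2),t.round(1),"F",s["wrist_force"].round(1),"M",s["moment"].round(3),s["gripper_width"].round(3))
                                                                                                                            ^^^^^^^^^^^^^^^^^^^^^^^^
AttributeError: 'float' object has no attribute 'round'
```

Call:
jog_arm(
  plan="0 0 0.0001 0.03; 0 0 0.0001 0.06; 0 0 0.0001 0.09; 0 0 0.0001 0.09",
)

```text
time: 12.22
tcp_pos: [486.1, -137.7, 136.6]
tcp_rot: [2.502, 1.897, 0.002]
wrist_force: [-0.9, -1.5, 7.5]
gripper_width: 0.294
gripper_force: 70.3
```

```bash
python3 m.py
```

```text
Traceback (most recent call last):
  File "m.py", line 2, in <module>
    s,Rm,t=pose(); print(s["time"],"yaw",yaw(Rm).round(2),t.round(1),"F",s["wrist_force"].round(1),"M",s["moment"].round(3),s["gripper_width"].round(3))
                                                                                                                            ^^^^^^^^^^^^^^^^^^^^^^^^
AttributeError: 'float' object has no attribute 'round'
```

```bash
sed -i 's/s\["gripper_width"\].round(3)/s["gripper_width"]/' m.py; python3 m.py
```

```text
12.225 yaw 74.34 [ 486.1 -137.7  136.6] F [-0.9 -1.5  7.5] M [-0.262  0.281  0.067] 0.2937966692112647
```

Call:
jog_arm(
  plan="0 0 0.0001 0.05; 0 0 0.0001 0.1; 0 0 0.0002 0.15; 0 0 0.0002 0.2; 0 0 0.0002 0.25; 0 0 0.0003 0.3; 0 0 0.0003 0.35; 0 0 0.0003 0.4; 0 0 0.0003 0.4",
)

```text
time: 13.35
tcp_pos: [485.8, -137.7, 136.2]
tcp_rot: [2.83, 1.362, 0.001]
wrist_force: [-1.4, -1.5, 9.1]
gripper_width: 0.299
gripper_force: 70.4
```

```bash
python3 m.py
```

```text
13.35 yaw 51.41 [ 485.8 -137.7  136.2] F [-1.4 -1.5  9.1] M [-0.377  0.327  0.015] 0.29868269192912267
```

Call:
jog_arm(
  plan="0 0 0.0000 0.06; 0 0 0.0001 0.12; 0 0 0.0001 0.18; 0 0 0.0002 0.24; 0 0 0.0002 0.3; 0 0 0.0003 0.36; 0 0 0.0003 0.42; 0 0 0.0004 0.48; 0 0 0.0004 0.54; 0 0 0.0004 0.56",
)

```text
time: 14.6
tcp_pos: [485.7, -137.5, 135.8]
tcp_rot: [3.097, 0.527, 0.001]
wrist_force: [-1.8, -0.2, 8.6]
gripper_width: 0.297
gripper_force: 70.5
```

```bash
python3 m.py
```

```text
14.6 yaw 19.3 [ 485.7 -137.5  135.8] F [-1.8 -0.2  8.6] M [-0.165  0.473  0.097] 0.297170797900946
```

Call:
jog_arm(
  plan="0 0 0 -0.03; 0 0 0 -0.07; 0 0 -0.0005 -0.1; 0 0 -0.002 -0.1; 0 0 -0.006 -0.1; 0 0 -0.012 -0.1; 0 0 -0.02 -0.1; 0 0 -0.03 -0.1; 0 0 -0.05 -0.1; 0 0 -0.05 -0.1",
)

```text
time: 15.85
tcp_pos: [486.7, -137.7, 186.7]
tcp_rot: [3.066, 0.682, 0.006]
wrist_force: [-0.4, 0.4, -2.7]
gripper_width: 0.296
gripper_force: 69.2
```

```bash
python3 - <<'E'
import m
from h import *
im,d=ctrl.get_image("side"); c=cam("side"); u,v=proj(c,[[485.3,-137.4,90]])[0].astype(int); a=cv2.resize(im[v-75:v+75,u-75:u+75],(400,400),interpolation=2)
w,_=ctrl.get_image("wrist"); b=cv2.resize(w[40:360,160:480],(400,400),interpolation=2)
cv2.imwrite("pics/s3.png",np.hstack([a,b])); go(473.5,328.3,233,87)
E
```

```text
15.85 yaw 25.09 [ 486.7 -137.7  186.7] F [-0.4  0.4 -2.7] M [ 0.01  -0.052  0.004] 0.29607865515818116
yaw 25.1 tcp [ 485.3 -137.2  185. ] SHIFT [ 0.1868 -0.4266 -0.0479] turn -1.0804
```

View pics/s3.png

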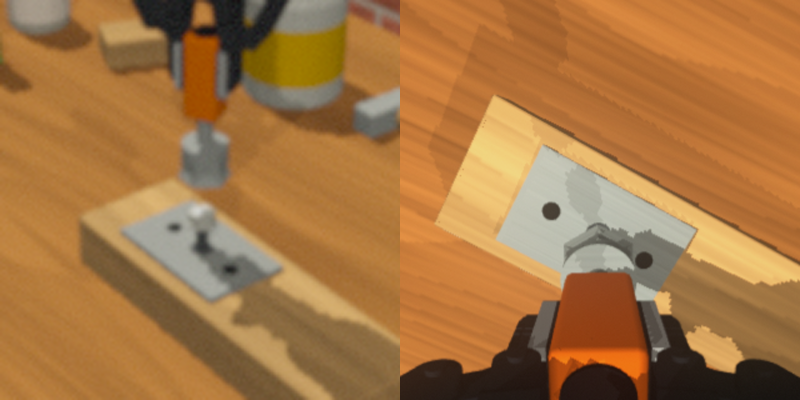

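Call:
jog_arm(
  plan="0 0 -0.02 0; 0 0 -0.05 0; 0.02 -0.04 -0.052 -0.12; 0.045 -0.095 -0.052 -0.28; 0.07 -0.15 -0.052 -0.44; 0.095 -0.205 -0.052 -0.6; 0.12 -0.26 -0.052 -0.76; 0.14 -0.315 -0.052 -0.92; 0.163 -0.37 -0.052 -1.08; 0.18 -0.41 -0.052 -1.08",
)

```text
time: 17.2
tcp_pos: [473.0, 313.1, 235.8]
tcp_rot: [-2.274, -2.166, 0.002]
wrist_force: [1.1, -0.4, -1.8]
gripper_width: 0.297
gripper_force: 69.1
```

```bash
python3 - <<'E'
from h import *
go(473.5,328.3,233,87)
E
```

```text
yaw 87.2 tcp [473.  313.1 235.8] SHIFT [ 0.0152 -0.0003  0.0028] turn 0.0036
```

Call:
jog_arm(
  plan="0.008 0 0.002 0; 0.0152 -0.0003 0.0028 0.004; 0.0152 -0.0003 0.0028 0.004; 0.0152 -0.0003 0.0028 0.004; 0.0152 -0.0003 0.0028 0.004",
)

```text
time: 17.82
tcp_pos: [475.4, 324.4, 234.4]
tcp_rot: [2.285, 2.155, 0.0]
wrist_force: [0.2, 0.4, -2.0]
gripper_width: 0.296
gripper_force: 69.2
```

```bash
python3 - <<'E'
from h import *
P=np.zeros(3); y=87.0 # relative to grasp command
for dx,dy,dz,w in [(0,0,-.15,0),(-.4636,.037,0,.011),(0,0,.055,0),(-.0006,-.001,.02,0),(0,0,.006,0),(0,.0003,.004,0),(0,0,.003,0),(0,0,.002,0),(0,0,.002,0),(0,0,.002,0),(0,0,.001,0),(0,0,.0003,0),(0,0,.0001,.06),(0,0,.0001,.06),(0,0,.0001,.09),(0,0,.0003,.4),(0,0,.0004,.56),(0,0,-.05,-.1),(.18,-.41,-.052,-1.08),(.0152,-.0003,.0028,.004)]:
    a=np.radians(y); P+=1000*np.array([dx*np.cos(a)+dy*np.sin(a),dx*np.sin(a)-dy*np.cos(a),-dz]); y-=np.degrees(w)
print("cmd rel to grasp",P,y)
for i in range(5):
    s,Rm,t=pose(); print(t,yaw(Rm)); ctrl.get_image("wrist")
E
```

```text
cmd rel to grasp [  1.82851565  -2.61517721 152.9       ] 86.71352110243458
[475.42024762 324.37880933 234.39659827] 86.64219213807077
[475.34550567 324.61160016 234.4250848 ] 86.66196938125235
[475.25231599 324.83922398 234.4112307 ] 86.68146100896342
[475.17362327 325.02100424 234.4002856 ] 86.69428964972924
[475.133187   325.13047217 234.36203422] 86.70605043394399
```

Call:
jog_arm(
  plan="0.0025 -0.002 0.01 -0.005; 0.0025 -0.002 0.04 -0.005; 0.0025 -0.002 0.08 -0.005; 0.0025 -0.002 0.105 -0.005; 0.0025 -0.002 0.112 -0.005; 0.0025 -0.002 0.112 -0.005; 0.0025 -0.002 0.112 -0.005; 0.0025 -0.002 0.112 -0.005; 0.0025 -0.002 0.112 -0.005; 0.0025 -0.002 0.112 -0.005",
)

```text
time: 19.32
tcp_pos: [473.3, 328.2, 122.6]
tcp_rot: [2.278, 2.163, 0.001]
wrist_force: [0.6, -0.0, -2.8]
gripper_width: 0.299
gripper_force: 69.1
```

```bash
python3 - <<'E'
import m
from h import *
im,d=ctrl.get_image("side"); c=cam("side"); u,v=proj(c,[[470,315,80]])[0].astype(int); a=cv2.resize(im[v-60:v+60,u-60:u+60],(400,400),interpolation=2)
w,_=ctrl.get_image("wrist"); b=cv2.resize(w[100:350,195:445],(400,400),interpolation=2)
cv2.imwrite("pics/s4.png",np.hstack([a,b]))
E
```

```text
19.325 yaw 87.02 [473.3 328.2 122.6] F [ 0.6 -0.  -2.8] M [-0.02   0.001 -0.004] 0.2987731411047085
```

View pics/s4.png

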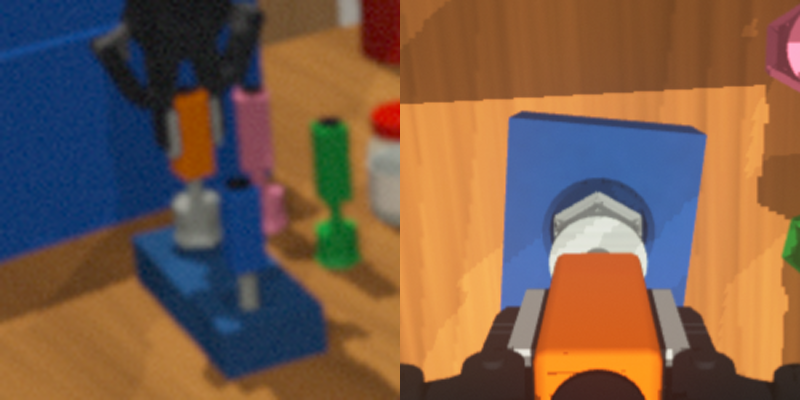

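Driver hangs upright just above the left hole; the wrist view shows the socket centred on it. Lowering in stages.

Call:
jog_arm(
  plan="0 0 0.003 0; 0 0 0.006 0; 0 0 0.009 0; 0 0 0.012 0; 0 0 0.014 0; 0 0 0.014 0",
)

```text
time: 20.18
tcp_pos: [473.0, 328.0, 108.0]
tcp_rot: [-2.278, -2.163, 0.001]
wrist_force: [-0.4, -0.1, -2.2]
gripper_width: 0.301
gripper_force: 69.1
```

Call:
jog_arm(
  plan="0 0 0.004 0; 0 0 0.008 0; 0 0 0.012 0; 0 0 0.012 0",
)

```text
time: 20.68
tcp_pos: [472.8, 327.8, 95.7]
tcp_rot: [-2.278, -2.163, 0.002]
wrist_force: [-0.4, -1.0, -2.2]
gripper_width: 0.292
gripper_force: 69.1
```

Call:
jog_arm(
  plan="0 0 0.004 0; 0 0 0.008 0; 0 0 0.011 0; 0 0 0.0125 0; 0 0 0.0125 0",
)

```text
time: 21.3
tcp_pos: [473.0, 328.0, 83.5]
tcp_rot: [-2.278, -2.163, 0.0]
wrist_force: [0.1, -0.2, -2.6]
gripper_width: 0.299
gripper_force: 69.1
```

Call:
jog_arm(
  plan="0 0 0.0005 0; 0 0 0.001 0; 0 0 0.001 0",
)

```text
time: 21.68
tcp_pos: [473.1, 328.1, 82.8]
tcp_rot: [-2.278, -2.163, -0.0]
wrist_force: [-0.3, -0.3, -2.1]
gripper_width: 0.298
gripper_force: 69.1
```

Call:
jog_arm(
  plan="0 0 0.0005 0; 0 0 0.001 0; 0 0 0.001 0",
)

```text
time: 22.05
tcp_pos: [473.2, 328.2, 82.1]
tcp_rot: [-2.278, -2.163, -0.0]
wrist_force: [-1.5, 0.1, 1.9]
gripper_width: 0.297
gripper_force: 69.8
```

Touching the floor. Release and retreat straight up.

Call:
jog_arm(
  plan="0 0 0 0; 0 0 0 0; 0 0 0 0; 0 0 0 0; 0 0 0 0",
  claw=0.75,
)

```text
time: 22.68
tcp_pos: [473.1, 328.0, 81.7]
tcp_rot: [-2.278, -2.163, 0.0]
wrist_force: [-0.7, 0.1, 0.5]
gripper_width: 0.752
gripper_force: 0.0
```

Call:
jog_arm(
  plan="0 0 -0.01 0; 0 0 -0.03 0; 0 0 -0.06 0; 0 0 -0.1 0; 0 0 -0.14 0; 0 0 -0.16 0; 0 0 -0.16 0; 0 0 -0.16 0; 0 0 -0.16 0",
)

```text
time: 23.8
tcp_pos: [472.4, 327.5, 240.3]
tcp_rot: [-2.278, -2.163, 0.004]
wrist_force: [0.3, -0.2, -0.4]
gripper_width: 0.751
gripper_force: 0.0
```

```bash
python3 - <<'E'
import m
from h import *
im,d=ctrl.get_image("side"); c=cam("side"); a=cv2.resize(im[140:260,155:275],(400,400),interpolation=2)
u,v=proj(c,[[485.3,-137.4,80]])[0].astype(int); s=cv2.resize(im[v-60:v+60,u-60:u+60],(400,400),interpolation=2)
cv2.imwrite("pics/s5.png",np.hstack([a,s]))
im,d=ctrl.get_image("wrist"); c=cam("wrist"); dk=(im.max(2)<70).astype(np.uint8); n,l,st,ce=cv2.connectedComponentsWithStats(dk[200:270,290:350])
for i in range(1,n):
    if st[i,4]>200: print(st[i],onz(c,[ce[i]+[290,200]],128))
im,d=ctrl.get_image("top"); c=cam("top"); P=cloud(c,d); H=P[235:310,315:480].reshape(-1,3);H=H[(H[:,2]>70)&(H[:,2]<110)];print("head",H.mean(0),np.median(H[:,2]))
E
```

```text
23.8 yaw 87.02 [472.4 327.5 240.3] F [ 0.3 -0.2 -0.4] M [-0.015 -0.058 -0.022] 0.7514755920350048
[ 18  23  24  23 444] [[472.86982451 328.60755307 128.        ]]
head [ 485.31767345 -136.96316046   81.11645103] 82.18287771819666
```

View pics/s5.png

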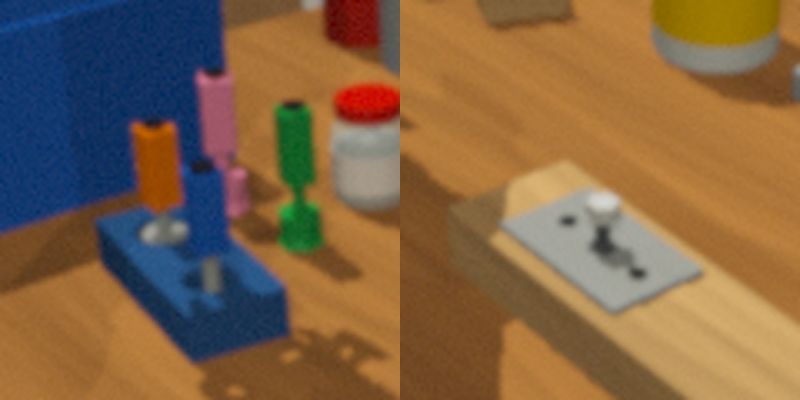

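The driver stands upright in its hole at (155,165), and the screw stands straight at (603,205).

```bash
python3 -c "
from plant import ctrl
print(ctrl.hand_in())"
```

```text
the job is handed in; nothing more can be done
None
```

The job is handed in, with no verdict returned: I seated the orange driver fully on the coach screw, turned it clockwise about 60° (worked out from the tool's rotation less the socket's play) at about 10 N, and stood the driver upright back in its own hole, done by about 24 s of the 72 s.

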